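# Make up the empty place of a vacuum filtration manifold

### The job

Before the next solvent is filtered, make up the empty place of the steel filtration manifold with the four loose parts on the tray, one after another: first push the filter base fully home by its stopper in the open port, then lay the support disc flat in the recess of the base, stand the funnel on the base over the disc, and put the lid on the funnel. Set each part down rather than drop it, and do not disturb the made-up neighbour unit, the bottle or the beaker.

Things in the scene. Friction and masses are not known exactly. Their poses are not given: they have to be found in the camera images.
- port (a point): Open port of the heavy, fixed two-place steel manifold: an upright round socket. Point: centre of its rim, 100 mm above the bench, z up. Bore 36 mm, 33 mm deep, flared to 44 mm at the mouth; rim 54 mm outside. The manifold is a horizontal tube along this y axis, its top 59 mm up; the second port (neighbour unit) lies 140 mm along -y. Small levers stick out 52 mm along -x, below 50 mm.
- base: Filter base, 40 mm high, 0.2 kg, standing on its red-brown tapered stopper (27 mm diameter at the foot, 33 mm at 24 mm up). Origin: centre of the stopper's underside, z up. From 24 to 40 mm a straight round steel flange, 65 mm in diameter (grip here), its top recessed 55 mm wide, 4 mm deep (floor at 36 mm). Home, the flange rests on the port's rim, origin 24 mm below the rim.
- screen: Support disc: flat dull-grey sintered steel disc, 47 mm in diameter, 10 mm thick, 0.07 kg, lying flat. Origin: centre of its underside, z up. In the base's recess its underside is 36 mm above the base's origin; its upper 6 mm stand proud of the flange, so grip it by these.
- funnel: Funnel: upright open steel tube, 85 mm high, 0.18 kg. Origin: centre of its underside, z up. Tube 54 mm outside (grip near the top), 48 mm inside; at the foot a collar 65 mm in diameter, 9 mm high. A counterbore underneath, 53 mm wide, 5 mm deep, fits over the disc and rests on it: its origin is then 41 mm above the base's origin.
- lid: Lid: round steel plate with a black knob, 37 mm high, 0.09 kg. Origin: centre of its underside, z up. From there up: spigot 36 to 40 mm in diameter, 8 mm high, which goes into the funnel's mouth; plate 62 mm in diameter, 8 to 12 mm; knob 18 mm in diameter, gripped between 19 and 35 mm. On the funnel its origin is 77 mm above the funnel's origin.
- tray: Square shallow blue-grey plastic tray, 310 mm a side, rim 12 mm high, floor 3 mm thick (its top 3 mm above the bench), fixed. Origin: centre of its underside, axes along its sides. The four parts stand on it, one in each quarter, about 65 mm from its middle lines.
- unit: Bystander: a complete filter unit (base, funnel and lid in one), 65 mm in diameter, seated in the second port; its knob's top is 231 mm above the bench. Origin: centre of its stopper's underside, 76 mm above the bench, z up.
- bottle: Bystander: clear glass solvent bottle with a blue cap, 86 mm in diameter, 180 mm high, standing on the bench beyond the work. Origin: centre of its underside.
- beaker: Bystander: glass beaker, 70 mm in diameter, 90 mm high, standing on the bench beyond the work. Origin: centre of its underside.
Things that resemble listed ones, but are neither listed nor needed, are in the scene too. What is shaped like the funnel but black or orange is not meant.

How it is judged:
By the outcome, as a careful person would: the job done as asked, in the order asked, and still so for the second after the job is handed in, with the robot touching nothing.
It also fails if it takes over 120 s, if anything falls off the work surface, if the arm or the gripper's body presses on something with over 40 N, if the wrist force passes 120 N, or if a joint passes its speed limit or range.

### The arm

A 6-joint arm with a two-finger parallel gripper is mounted at the origin on the work surface. World frame = base frame: x ahead of the robot, y to its left, z up, the work surface at z = 0. Lengths are in m, angles in rad, forces in N, time in s.
With the tool pointing down it reaches from about 0.275 to 0.775 m from the base axis. Payload 14.6 kg.
Tool frame: the origin (TCP) lies at the very end of the fingers, on their centre line; the grasp point (between the pads) lies 19 mm behind it; z points along the fingers, y is the line along which they close (so a half turn about z gives the same grasp; the last joint's range is limited). The gripper opens to 85 mm and grips with 20 to 120 N. Pads are 22 mm wide; open, the fingers measure 114 mm over their backs; the gripper's body (76 mm by 85 mm) begins 54 mm behind the grasp point. The pads swing forward as they close: fully open they stand 13 mm farther back than shut.
Start: joints at [0.972, 0.263, -0.048, 1.259, 0, 1.415], TCP at [0.225, 0.474, 0.231] pointing down, gripper open.
Joint ranges: [-2.65, 2.65], [-0.89, 1.7], [-1.18, 1.37], [-2.13, 2.11], [-1.35, 1.29], [-3.14, 3.14]. Speed limits (rad/s): [1.89, 1.89, 2.57, 2.79, 3.14, 3.14].

### API

Orientations are given as [roll, pitch, yaw] about the fixed x, y, z axes, in that order (R = Rz(yaw) Ry(pitch) Rx(roll)).
In Python, from cell import get_state, capture, camera_info, order gives the robot as it stands.
- The arm moves only by the tool step_arm, never from a script. Its argument "targets" is one flat list of numbers, 4 for each row, row after row: the shift along the tool's x, y, z in m, then the turn about the tool's z in degrees. A call has 1 to 8 rows; each row is the pose to reach, as a shift and turn from the pose commanded when the call began, along the tool's axes at that moment; what a row does not reach only later rows make up. A row lasts 1/10 s, in which the tool goes at most 50 mm and 8.59 degrees, less where a joint would pass 70% of its speed; a pose out of reach is approached as far as the arm can. A call with a gripper value outside its range is refused whole. "hand" is the opening, from -1 (shut) to 1 (fully open), set as the call begins (left out, the last holds). The fingers move at their own pace and stop on an object; "squeeze" is the grip in N (left out, the last holds). Time passes only in rows, so rows that repeat a pose let the fingers close. It gives the time, the measured TCP pose, the force, the opening and the grip force at its end, in the units of the state.
- get_state(): the state, without advancing time (a new reading comes with each control period).
- capture(name): name is "side" or "top"; returns the picture (420x560x3 uint8, red, green, blue); there is no depth.
- camera_info(name): a dict with "mtx" (3x3 intrinsics, pixels), "D" ([k1, k2, p1, p2, k3] as OpenCV has them; the pictures are not rectified), "view" (4x4, takes a point from world to camera coordinates). Camera axes: x right, y up, looking along -z (the intrinsics and any distortion apply to the point x, -y, -z); pixel columns grow to the right and rows downward; lengths in m; the calibration is good to about 2 mm. A picture is of the moment at which its call begins. camera_info takes no time and is no camera call.
- order.finish_job(): hands the job in; it is judged then, once.
The state is a dict: "t": time; "joint_positions": joint angles; "joint_velocities": joint speeds; "effort": joint torques, N m; "eef_pos": TCP position; "eef_rot": TCP orientation; "contact_force": force on the tool from outside, world axes, zero at the start; "torque": the same for the moment, N m; "grip_width": finger opening in m; "grip_force": force on a finger pad.
Only numpy, scipy, OpenCV 4.12 (cv2) and the standard library are available. Lean on these libraries where they do the work, as an engineer would, in place of code of your own. Each camera call takes 0.05 s, during which the arm holds its last target. There are 200 camera calls.

## Working session

There is one attempt and no reset: what is moved stays moved. The work goes in short steps, Python scripts to look and compute and a tool call to move; the robot and the scene stay as the last step left them, time stands still between calls to the robot, and variables do not carry over. Pictures are saved under pics/ and viewed, at most 14 in all, crops included, and the job is handed in when it is done.

Besides the shell and the picture viewer there is one more tool, called as name(argument=value, ...) on one line, values as JSON. step_arm: Moves the arm, as the interface text tells. Its arguments: {"type":"object","properties":{"targets":{"type":"array"},"hand":{"type":"number"},"squeeze":{"type":"number"}},"required":["targets"]}

```bash
mkdir -p pics; ls; python3 - <<'E'
from cell import *
import cv2
s=get_state(); print(s['t'],s['eef_pos'],s['eef_rot'],s['grip_width'])
for n in("top","side"):
    cv2.imwrite(f"pics/{n}0.png",capture(n)[:,:,::-1]); c=camera_info(n); print(n,c)
E
```

```text
pics
0.0 [0.22528    0.47389974 0.23082285] [-3.14052350e+00 -1.61037581e-04  2.69776608e+00] 0.08538546011301147
top {'mtx': array([[499.58204924,   0.        , 285.50302783],
       [  0.        , 499.58204924, 223.60037909],
       [  0.        ,   0.        ,   1.        ]]), 'D': array([-0.13853388,  0.        ,  0.        ,  0.        ,  0.        ]), 'view': array([[ 0.01222157, -0.99966307, -0.0228992 ,  0.01095019],
       [ 0.9990325 ,  0.01123992,  0.04251747, -0.61272587],
       [-0.04224576, -0.02339667,  0.99883327, -1.34329147],
       [ 0.        ,  0.        ,  0.        ,  1.        ]])}
side {'mtx': array([[432.50619476,   0.        , 284.51699618],
       [  0.        , 432.50619476, 208.75100588],
       [  0.        ,   0.        ,   1.        ]]), 'D': array([-0.13270096,  0.        ,  0.        ,  0.        ,  0.        ]), 'view': array([[-0.97188204, -0.23545057, -0.00288743,  0.59707998],
       [ 0.15191722, -0.63635163,  0.75629211, -0.1672581 ],
       [-0.17990683,  0.73458807,  0.65422772, -0.83229262],
       [ 0.        ,  0.        ,  0.        ,  1.        ]])}
```

View pics/top0.png

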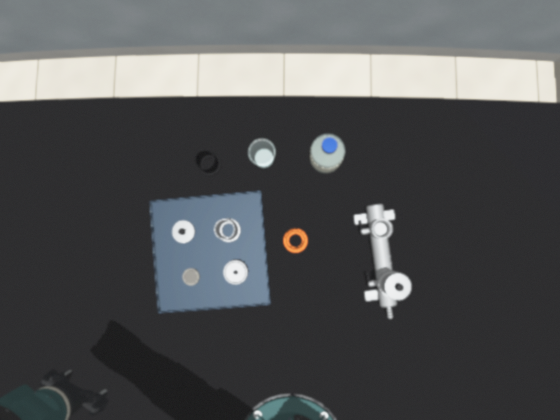

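View pics/side0.png

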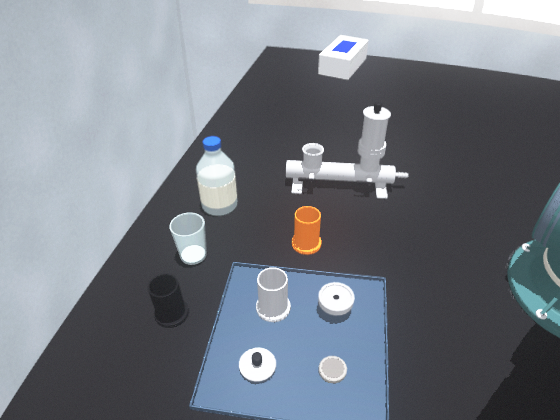

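The top view shows the tray at px x 150–270, y 192–312. The lid is at (182,231), the steel funnel at (228,230), the disc at (190,277), the base at (235,272), the open port at (381,229) and the unit at (398,286). There are three funnel-shaped candidates: steel at (228,230), orange at (295,240) and black at (206,161). Only the steel one on the tray fits, and I'll confirm it in a crop.

```bash
cat > h.py <<'E'
import numpy as np, cv2
from cell import *
def proj(n,P):
    c=camera_info(n); P=np.atleast_2d(P).astype(float)
    q=(c['view']@np.c_[P,np.ones(len(P))].T)[:3].T*[1,-1,-1]
    return cv2.projectPoints(q,np.zeros(3),np.zeros(3),c['mtx'],c['D'])[0][:,0]
def unproj(n,px,z):
    c=camera_info(n); u=cv2.undistortPoints(np.array([[px]],float),c['mtx'],c['D'])[0,0]
    R=c['view'][:3,:3];o=-R.T@c['view'][:3,3]; d=R.T@np.array([u[0],-u[1],-1])
    return o+d*(z-o[2])/d[2]
def circ(x,y,z,r):
    a=np.linspace(0,2*np.pi,73); return np.c_[x+r*np.cos(a),y+r*np.sin(a),0*a+z]
def draw(n,img,circles,x0,y0,w,h,k,col=(0,255,0)):
    """img BGR; enlarged crop with circles drawn"""
    im=cv2.resize(img[y0:y0+h,x0:x0+w],None,fx=k,fy=k,interpolation=cv2.INTER_CUBIC)
    for c in circles:
        p=(proj(n,circ(*c))-[x0-.5,y0-.5])*k-.5
        cv2.polylines(im,[np.round(p*8).astype(np.int32)],True,col,1,cv2.LINE_AA,3)
    return im
E
python3 - <<'E'
from h import *
t=cv2.imread('pics/top0.png'); s=cv2.imread('pics/side0.png')
g={'base':((235,272),.043),'fun':((228,230),.088),'lid':((182,231),.015),'scr':((190,277),.013),'port':((381,229),.1)}
P={k:unproj('top',*v) for k,v in g.items()}
for k in P: print(k,P[k].round(4))
B,F,L,S,O=[P[k] for k in('base','fun','lid','scr','port')]
C=[(*B[:2],.043,.0325),(*F[:2],.088,.027),(*F[:2],.003,.0325),(*L[:2],.015,.031),(*S[:2],.013,.0235),(*O[:2],.1,.027)]
a=draw('top',t,C[:5],145,185,130,130,4)
b=draw('side',s,C[:5],200,255,200,150,4)
cv2.imwrite('pics/c1.png',a); cv2.imwrite('pics/c2.png',b)
E
```

```text
base [0.481  0.1501 0.043 ]
fun [0.5912 0.1643 0.088 ]
lid [0.589  0.3014 0.015 ]
scr [0.4635 0.2775 0.013 ]
port [ 0.5979 -0.2269  0.1   ]
```

View pics/c1.png

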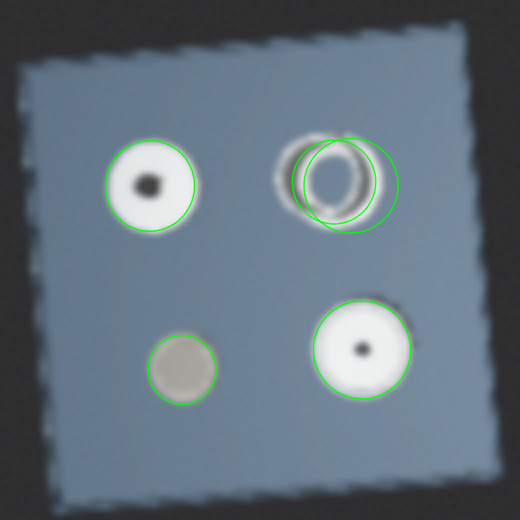

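View pics/c2.png

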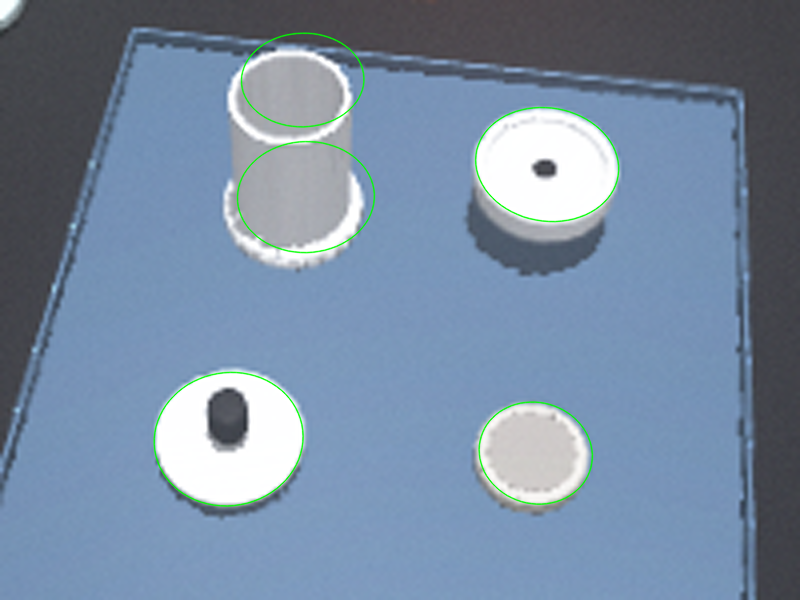

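The crops confirm the choice: the steel funnel is at side px (272,279), the orange one stands off the tray, and the black one is elsewhere. The base, lid and disc circles fit in both views. The funnel needs correcting, and the port still has to be checked.

```bash
python3 - <<'E'
from h import *
t=cv2.imread('pics/top0.png'); s=cv2.imread('pics/side0.png')
print(unproj('side',(272.4,278.9),.088),unproj('top',(225.5,230),.088))
F=unproj('side',(272.4,278.9),.088)
O=unproj('top',(381,229),.1); print(O)
C=[(*F[:2],.088,.027),(*F[:2],.012,.0325),(*O[:2],.1,.027),(*O[:2],.1,.022),(O[0]-.0,O[1]-.14,.202,.031)]
f=lambda n,i,x,y:draw(n,i,C,x,y,95,70,4)
a=np.vstack([np.hstack([f('top',t,190,200),f('top',t,340,195)]),np.hstack([f('side',s,230,255),f('side',s,280,130)])])
cv2.imwrite('pics/c3.png',a)
E
```

```text
[0.5932634  0.17581892 0.088     ] [0.5911505  0.17079145 0.088     ]
[ 0.5978772  -0.22685026  0.1       ]
```

View pics/c3.png

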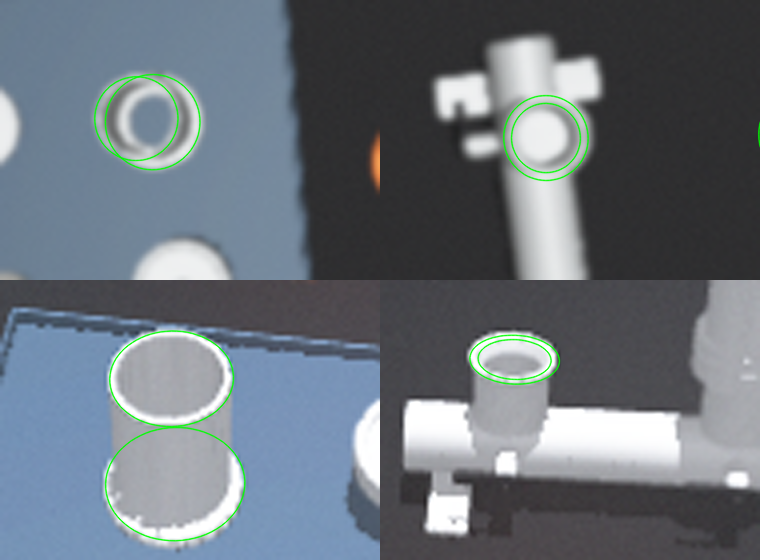

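The rim, collar and port circles fit to about 1–2 mm: funnel (0.593, 0.175), port (0.598, −0.227). With yaw = π the tool axes are x = −X, y = +Y, z = −Z. I'll go above the base first.

step_arm(targets=[-0.37, -0.1826, 0.04, -25.4, -0.37, -0.1826, 0.04, -25.4, -0.37, -0.1826, 0.04, -25.4, -0.37, -0.1826, 0.04, -25.4, -0.37, -0.1826, 0.04, -25.4, -0.37, -0.1826, 0.04, -25.4, -0.37, -0.1826, 0.04, -25.4, -0.37, -0.1826, 0.04, -25.4], hand=1, squeeze=40)

```text
t: 0.9
eef_pos: [0.4624, 0.1734, 0.1941]
eef_rot: [3.142, -0.0, 3.141]
contact_force: [1.1, 0.8, 0.4]
grip_width: 0.085
grip_force: 0.0
```

step_arm(targets=[0, 0, 0, 0, 0, 0, 0, 0])

```text
t: 1.1
eef_pos: [0.4617, 0.1745, 0.1939]
eef_rot: [-3.142, -0.001, 3.139]
contact_force: [-0.2, -0.3, 0.3]
grip_width: 0.0853
grip_force: 0.0
```

step_arm(targets=[-0.0193, -0.0245, 0.03, 0, -0.0193, -0.0245, 0.07, 0, -0.0193, -0.0245, 0.1, 0, -0.0193, -0.0245, 0.13, 0, -0.0193, -0.0245, 0.155, 0, -0.0193, -0.0245, 0.172, 0, -0.0193, -0.0245, 0.182, 0, -0.0193, -0.0245, 0.182, 0])

```text
t: 1.9
eef_pos: [0.4798, 0.1516, 0.0117]
eef_rot: [-3.141, -0.002, -3.141]
contact_force: [-0.2, -0.1, -0.1]
grip_width: 0.0853
grip_force: 0.0
```

step_arm(targets=[0, 0, 0, 0, 0, 0, 0, 0, 0, 0, 0, 0, 0, 0, 0, 0, 0, 0, 0, 0, 0, 0, 0, 0, 0, 0, 0, 0], hand=0, squeeze=40)

```text
t: 2.6
eef_pos: [0.4813, 0.1512, 0.0136]
eef_rot: [3.141, 0.002, 3.141]
contact_force: [-1.8, 1.2, 5.3]
grip_width: 0.0634
grip_force: 42.5
```

step_arm(targets=[0, 0, -0.01, 0, 0, 0, -0.03, 0, 0, 0, -0.06, 0, 0, 0, -0.1, 0, 0, 0, -0.14, 0, 0, 0, -0.18, 0, 0, 0, -0.2, 0, 0, 0, -0.2, 0])

```text
t: 3.4
eef_pos: [0.4819, 0.151, 0.216]
eef_rot: [3.141, 0.006, 3.141]
contact_force: [0.6, -0.1, -2.0]
grip_width: 0.0635
grip_force: 45.1
```

```bash
python3 - <<'E'
from h import *
s=get_state(); print({k:np.round(s[k],4) for k in('t','eef_pos','contact_force','grip_width','grip_force','joint_positions')})
t=capture('top')[:,:,::-1]; i=capture('side')[:,:,::-1]
x,y,z=s['eef_pos']; zt=z+.019
C=[(x,y,zt,.0325)]; u,v=map(int,proj('top',[[x,y,zt]])[0]); p,q=map(int,proj('side',[[x,y,zt]])[0])
a=np.hstack([draw('top',t,C,u-50,v-50,100,100,4),draw('side',i,C,p-50,q-50,100,100,4)])
cv2.imwrite('pics/g1.png',a)
E
```

```text
{'t': np.float64(3.4), 'eef_pos': array([0.4819, 0.151 , 0.216 ]), 'contact_force': array([ 0.5934, -0.1487, -2.0446]), 'grip_width': np.float64(0.0635), 'grip_force': np.float64(45.0736), 'joint_positions': array([ 0.1423,  0.2303, -0.1356,  1.1993, -0.    ,  0.1427])}
```

View pics/g1.png

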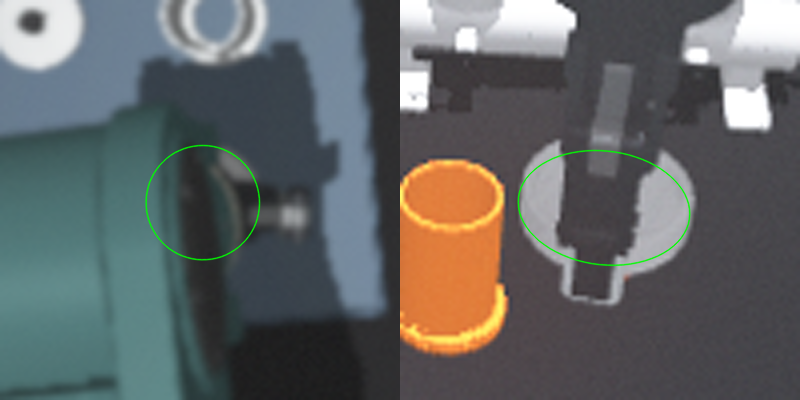

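Base is held straight and centred (weight about 2 N, TCP 10.6 mm above its origin). Now I'll carry it over the port.

step_arm(targets=[-0.03, -0.04, 0, 0, -0.06, -0.08, 0, 0, -0.09, -0.12, 0, 0, -0.11, -0.165, 0, 0, -0.116, -0.21, 0, 0, -0.116, -0.255, 0, 0, -0.116, -0.295, 0, 0, -0.116, -0.325, 0, 0])

```text
t: 4.3
eef_pos: [0.5958, -0.1765, 0.2106]
eef_rot: [3.141, -0.003, 3.14]
contact_force: [-0.0, 0.7, -2.6]
grip_width: 0.0637
grip_force: 45.2
```

step_arm(targets=[0, -0.03, 0, 0, 0, -0.045, 0, 0, 0, -0.053, 0, 0, 0, -0.053, 0, 0, 0, -0.053, 0, 0])

```text
t: 4.8
eef_pos: [0.5966, -0.2261, 0.2121]
eef_rot: [3.141, -0.0, -3.141]
contact_force: [-0.3, -0.8, -3.2]
grip_width: 0.0638
grip_force: 45.2
```

```bash
python3 - <<'E'
from h import *
s=get_state(); print({k:np.round(s[k],4) for k in('t','eef_pos','contact_force','grip_width','grip_force','joint_positions')})
i=capture('side')[:,:,::-1]
x,y,z=s['eef_pos']
C=[(x,y,z+.0294,.0325),(x,y,z-.0106,.0135),(.598,-.227,.1,.027)]
cv2.imwrite('pics/g2.png',draw('side',i,C,250,60,180,140,4))
E
```

```text
{'t': np.float64(4.8), 'eef_pos': array([ 0.5966, -0.2261,  0.2121]), 'contact_force': array([-0.3232, -0.7933, -3.1505]), 'grip_width': np.float64(0.0638), 'grip_force': np.float64(45.1995), 'joint_positions': array([-4.9000e-01,  4.6790e-01,  2.1980e-01,  1.3233e+00,  2.0000e-04,
       -4.9030e-01])}
```

View pics/g2.png

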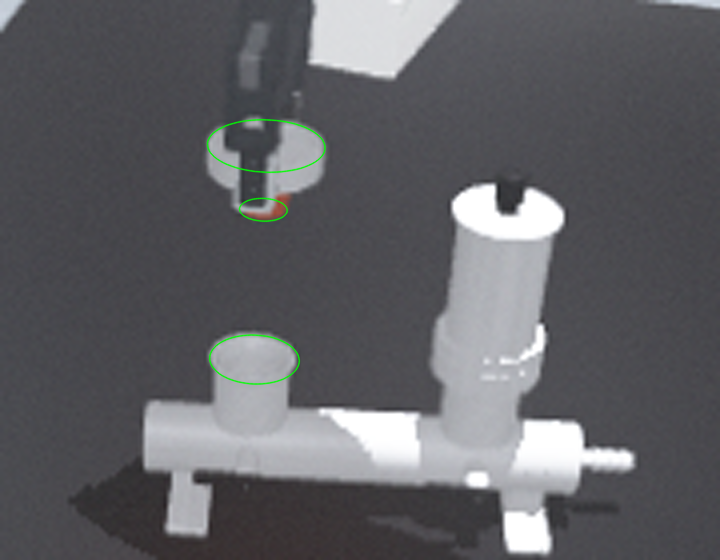

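The side view shows the base held level, its flange and stopper circles fitting, and the port rim at (255,360) in the crop agreeing with my estimate. Lowering.

step_arm(targets=[-0.001, -0.001, 0.03, 0, -0.001, -0.001, 0.06, 0, -0.001, -0.001, 0.085, 0, -0.001, -0.001, 0.095, 0, -0.001, -0.001, 0.103, 0, -0.001, -0.001, 0.109, 0, -0.001, -0.001, 0.113, 0, -0.001, -0.001, 0.113, 0])

```text
t: 5.65
eef_pos: [0.5978, -0.2282, 0.0995]
eef_rot: [-3.141, 0.0, 3.141]
contact_force: [-0.1, 0.5, -2.4]
grip_width: 0.0637
grip_force: 45.2
```

step_arm(targets=[0, 0, 0.003, 0, 0, 0, 0.006, 0, 0, 0, 0.009, 0, 0, 0, 0.011, 0, 0, 0, 0.011, 0])

```text
t: 6.15
eef_pos: [0.5975, -0.2281, 0.088]
eef_rot: [3.141, -0.0, 3.141]
contact_force: [0.5, 0.7, -1.9]
grip_width: 0.064
grip_force: 45.2
```

step_arm(targets=[0, 0, 0.001, 0, 0, 0, 0.002, 0, 0, 0, 0.003, 0, 0, 0, 0.003, 0])

```text
t: 6.55
eef_pos: [0.5978, -0.2283, 0.0866]
eef_rot: [-3.141, 0.001, 3.141]
contact_force: [-4.8, 2.3, 11.9]
grip_width: 0.0636
grip_force: 46.6
```

step_arm(targets=[0, 0, 0.001, 0, 0, 0, 0.002, 0, 0, 0, 0.002, 0])

```text
t: 6.85
eef_pos: [0.5979, -0.2283, 0.0864]
eef_rot: [-3.14, 0.003, 3.141]
contact_force: [-11.8, 5.1, 34.8]
grip_width: 0.0634
grip_force: 48.6
```

Hard stop at TCP 0.0865, which is the expected home height. I'll ease off, release and retreat.

step_arm(targets=[0, 0, -0.003, 0, 0, 0, -0.004, 0, 0, 0, -0.004, 0])

```text
t: 7.15
eef_pos: [0.5977, -0.2282, 0.0873]
eef_rot: [3.142, -0.0, 3.141]
contact_force: [-0.7, -0.0, -2.5]
grip_width: 0.0633
grip_force: 45.2
```

step_arm(targets=[0, 0, 0, 0, 0, 0, 0, 0, 0, 0, 0, 0, 0, 0, 0, 0, 0, 0, 0, 0], hand=1)

```text
t: 7.65
eef_pos: [0.5977, -0.2282, 0.0874]
eef_rot: [-3.142, 0.0, 3.141]
contact_force: [-0.4, 1.0, -0.8]
grip_width: 0.0854
grip_force: 0.0
```

step_arm(targets=[0, 0, -0.01, 0, 0, 0, -0.03, 0, 0, 0, -0.06, 0, 0, 0, -0.1, 0, 0, 0, -0.13, 0, 0, 0.04, -0.135, 0, 0, 0.085, -0.135, 0, 0.01, 0.13, -0.135, 0])

```text
t: 8.45
eef_pos: [0.5881, -0.0971, 0.2231]
eef_rot: [-3.141, 0.001, 3.14]
contact_force: [1.3, 1.3, 0.1]
grip_width: 0.0852
grip_force: 0.0
```

```bash
python3 - <<'E'
from h import *
s=get_state(); print({k:np.round(s[k],4) for k in('t','eef_pos','contact_force')})
i=capture('side')[:,:,::-1];t=capture('top')[:,:,::-1]
C=[(.5978,-.2283,.116,.0325),(.5978,-.2283,.116,.0275)]
cv2.imwrite('pics/g3.png',np.hstack([draw('side',i,C,265,120,100,100,4),draw('top',t,C,330,180,100,100,4)]))
E
```

```text
{'t': np.float64(8.45), 'eef_pos': array([ 0.5881, -0.0971,  0.2231]), 'contact_force': array([1.3096, 1.2654, 0.137 ])}
```

View pics/g3.png

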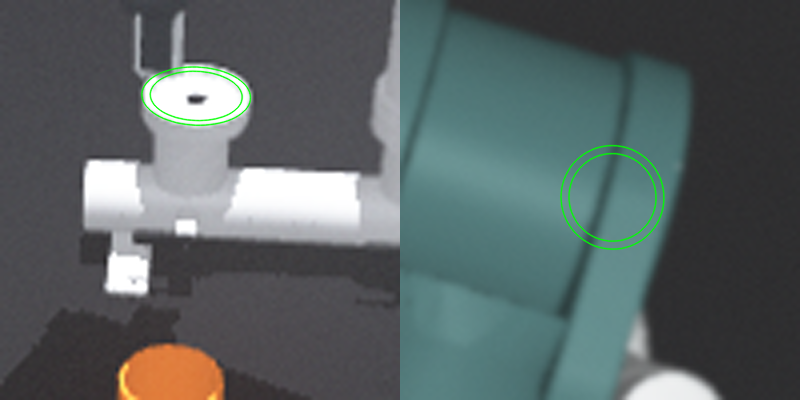

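The base is seated level at (0.5978, −0.2283), with its top at 116 mm and circles matching. Next is the disc, with the fingers pre-opened to about 60 mm.

step_arm(targets=[0.015, 0.047, 0, 0, 0.03, 0.094, 0, 0, 0.046, 0.141, 0, 0, 0.062, 0.188, 0, 0, 0.078, 0.235, 0, 0, 0.093, 0.28, 0, 0, 0.107, 0.322, 0, 0, 0.1166, 0.35, 0, 0], hand=0.41, squeeze=30)

```text
t: 9.35
eef_pos: [0.4703, 0.254, 0.2232]
eef_rot: [3.141, 0.001, -3.141]
contact_force: [1.4, -1.5, 0.7]
grip_width: 0.0604
grip_force: 0.0
```

step_arm(targets=[0.008, 0.0246, 0.03, 0, 0.008, 0.0246, 0.07, 0, 0.008, 0.0246, 0.11, 0, 0.008, 0.0246, 0.15, 0, 0.008, 0.0246, 0.18, 0, 0.008, 0.0246, 0.195, 0, 0.008, 0.0246, 0.2, 0, 0.008, 0.0246, 0.2, 0])

```text
t: 10.15
eef_pos: [0.4636, 0.2764, 0.0226]
eef_rot: [-3.141, -0.0, 3.141]
contact_force: [-0.0, 0.1, 0.1]
grip_width: 0.0598
grip_force: 0.0
```

Now I'll probe down to the tray, gently.

step_arm(targets=[0, 0, 0.005, 0, 0, 0, 0.009, 0, 0, 0, 0.012, 0, 0, 0, 0.014, 0, 0, 0, 0.014, 0])

```text
t: 10.65
eef_pos: [0.4632, 0.2764, 0.0082]
eef_rot: [-3.141, -0.0, 3.141]
contact_force: [-0.6, 0.3, -0.4]
grip_width: 0.0603
grip_force: 0.0
```

step_arm(targets=[0, 0, 0.001, 0, 0, 0, 0.002, 0, 0, 0, 0.003, 0, 0, 0, 0.004, 0, 0, 0, 0.004, 0])

```text
t: 11.15
eef_pos: [0.4632, 0.2764, 0.0042]
eef_rot: [-3.142, -0.0, 3.141]
contact_force: [0.1, 0.8, -0.8]
grip_width: 0.0598
grip_force: 0.0
```

step_arm(targets=[0, 0, 0.001, 0, 0, 0, 0.002, 0, 0, 0, 0.003, 0, 0, 0, 0.003, 0])

```text
t: 11.55
eef_pos: [0.4632, 0.2764, 0.0012]
eef_rot: [-3.141, -0.0, 3.141]
contact_force: [-0.4, 0.2, -0.2]
grip_width: 0.0603
grip_force: 0.0
```

step_arm(targets=[0, 0, 0.001, 0, 0, 0, 0.002, 0, 0, 0, 0.002, 0])

```text
t: 11.85
eef_pos: [0.4632, 0.2764, -0.0008]
eef_rot: [-3.142, -0.0, 3.141]
contact_force: [-0.4, -0.0, -0.5]
grip_width: 0.06
grip_force: 0.0
```

step_arm(targets=[0, 0, 0.001, 0, 0, 0, 0.001, 0, 0, 0, 0.002, 0, 0, 0, 0.002, 0])

```text
t: 12.25
eef_pos: [0.4634, 0.2765, -0.0021]
eef_rot: [3.141, 0.001, 3.141]
contact_force: [-3.4, -1.0, 11.0]
grip_width: 0.0603
grip_force: 5.3
```

step_arm(targets=[0, 0, 0.001, 0, 0, 0, 0.001, 0, 0, 0, 0.001, 0])

```text
t: 12.55
eef_pos: [0.4634, 0.2766, -0.0022]
eef_rot: [3.141, 0.001, 3.141]
contact_force: [-7.2, -3.1, 28.5]
grip_width: 0.06
grip_force: 14.3
```

Tray contact at TCP −2 mm, so the tips sit about 5 mm behind the TCP at this opening. I'll raise to TCP +5.7 mm so the tips end about 5.5 mm above the disc's underside, then close.

step_arm(targets=[0, 0, -0.005, 0, 0, 0, -0.0095, 0, 0, 0, -0.0095, 0])

```text
t: 12.85
eef_pos: [0.4636, 0.2766, 0.0064]
eef_rot: [3.141, 0.001, 3.141]
contact_force: [-0.1, 0.5, 0.1]
grip_width: 0.0601
grip_force: 0.0
```

step_arm(targets=[0, 0, 0, 0, 0, 0, 0, 0, 0, 0, 0, 0, 0, 0, 0, 0, 0, 0, 0, 0, 0, 0, 0, 0], hand=-0.2, squeeze=30)

```text
t: 13.45
eef_pos: [0.4634, 0.2765, 0.0062]
eef_rot: [3.142, 0.0, 3.141]
contact_force: [-2.3, -1.4, 10.6]
grip_width: 0.0446
grip_force: 28.9
```

step_arm(targets=[0, 0, -0.005, 0, 0, 0, -0.015, 0, 0, 0, -0.04, 0, 0, 0, -0.08, 0, 0, 0, -0.12, 0, 0, 0, -0.16, 0, 0, 0, -0.19, 0, 0, 0, -0.19, 0])

```text
t: 14.25
eef_pos: [0.4647, 0.2771, 0.2002]
eef_rot: [3.139, 0.006, 3.141]
contact_force: [0.9, -0.5, -2.0]
grip_width: 0.0443
grip_force: 30.9
```

step_arm(targets=[-0.012, -0.045, 0, 0, -0.024, -0.09, 0, 0, -0.036, -0.135, 0, 0, -0.048, -0.18, 0, 0, -0.06, -0.225, 0, 0, -0.072, -0.27, 0, 0, -0.084, -0.315, 0, 0, -0.095, -0.355, 0, 0])

```text
t: 15.05
eef_pos: [0.5579, -0.0808, 0.1954]
eef_rot: [3.141, -0.001, 3.14]
contact_force: [0.8, 1.3, -0.4]
grip_width: 0.0441
grip_force: 30.9
```

step_arm(targets=[-0.012, -0.045, 0, 0, -0.024, -0.085, 0, 0, -0.032, -0.12, 0, 0, -0.038, -0.142, 0, 0, -0.038, -0.15, 0, 0, -0.038, -0.15, 0, 0])

```text
t: 15.65
eef_pos: [0.5956, -0.2291, 0.1952]
eef_rot: [3.141, -0.001, 3.14]
contact_force: [-0.9, 1.4, -0.6]
grip_width: 0.0444
grip_force: 30.9
```

```bash
python3 - <<'E'
from h import *
s=get_state(); print({k:np.round(s[k],4) for k in('t','eef_pos','eef_rot','contact_force','grip_width')})
i=capture('side')[:,:,::-1]
x,y,z=s['eef_pos']
C=[(x,y,z-.0032,.0235),(x,y,z+.0068,.0235),(.5978,-.2283,.116,.0275)]
cv2.imwrite('pics/g4.png',draw('side',i,C,255,60,110,100,5))
E
```

```text
{'t': np.float64(15.65), 'eef_pos': array([ 0.5956, -0.2291,  0.1952]), 'eef_rot': array([ 3.141e+00, -1.100e-03,  3.140e+00]), 'contact_force': array([-0.8836,  1.419 , -0.6315]), 'grip_width': np.float64(0.0444)}
```

View pics/g4.png

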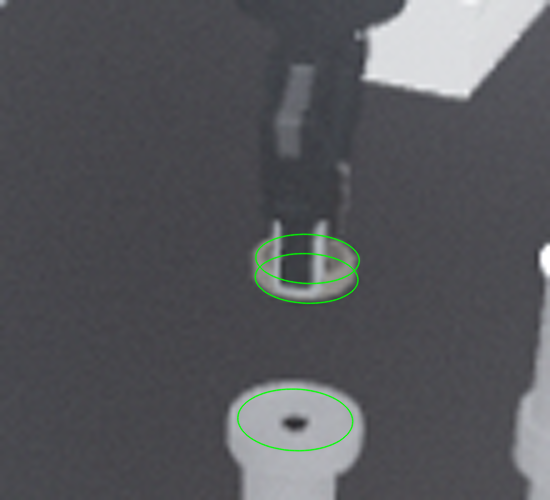

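The disc is held level about 1 mm +X of the TCP centre. The side image shows its rim around (305,268) in the crop and the recess at (295,422). Lowering with a small correction.

step_arm(targets=[-0.0015, 0.0008, 0.02, 0, -0.0015, 0.0008, 0.045, 0, -0.0015, 0.0008, 0.06, 0, -0.0015, 0.0008, 0.068, 0, -0.0015, 0.0008, 0.073, 0, -0.0015, 0.0008, 0.076, 0, -0.0015, 0.0008, 0.077, 0, -0.0015, 0.0008, 0.077, 0])

```text
t: 16.5
eef_pos: [0.5977, -0.2278, 0.1194]
eef_rot: [-3.141, 0.001, 3.141]
contact_force: [-0.0, 0.2, -0.4]
grip_width: 0.0442
grip_force: 30.9
```

step_arm(targets=[0, 0, 0.001, 0, 0, 0, 0.002, 0, 0, 0, 0.002, 0])

```text
t: 16.8
eef_pos: [0.5975, -0.2278, 0.1169]
eef_rot: [-3.142, 0.0, 3.141]
contact_force: [0.0, 0.3, 0.1]
grip_width: 0.0446
grip_force: 30.9
```

step_arm(targets=[0, 0, 0.001, 0, 0, 0, 0.0015, 0, 0, 0, 0.002, 0, 0, 0, 0.002, 0])

```text
t: 17.2
eef_pos: [0.5975, -0.2279, 0.1154]
eef_rot: [-3.141, 0.0, 3.141]
contact_force: [-2.6, 0.5, 4.5]
grip_width: 0.0442
grip_force: 31.5
```

Contact is at the expected height (0.1154 against 0.1152; it would be 0.119 if the disc sat on the rim). Releasing.

step_arm(targets=[0, 0, 0, 0, 0, 0, 0, 0, 0, 0, 0, 0, 0, 0, 0, 0], hand=0.4)

```text
t: 17.6
eef_pos: [0.5975, -0.2278, 0.1148]
eef_rot: [3.142, -0.0, 3.141]
contact_force: [0.1, -0.1, 0.6]
grip_width: 0.0599
grip_force: 0.0
```

step_arm(targets=[0, 0, -0.01, 0, 0, 0, -0.03, 0, 0, 0, -0.06, 0, 0, 0, -0.1, 0, 0, 0.02, -0.13, 0, 0, 0.06, -0.135, 0, 0, 0.105, -0.135, 0, 0, 0.15, -0.135, 0], hand=1)

```text
t: 18.4
eef_pos: [0.5975, -0.0765, 0.251]
eef_rot: [-3.141, 0.001, 3.14]
contact_force: [0.6, -0.2, -0.4]
grip_width: 0.0854
grip_force: 0.0
```

```bash
python3 - <<'E'
from h import *
s=get_state(); print({k:np.round(s[k],4) for k in('t','eef_pos','contact_force')})
i=capture('side')[:,:,::-1]
C=[(.5978,-.2283,.116,.0325),(.5978,-.2283,.122,.0235)]
a=draw('side',i,[],280,130,60,60,6);b=draw('side',i,C,280,130,60,60,6)
cv2.imwrite('pics/g5.png',np.hstack([a,b]))
E
```

```text
{'t': np.float64(18.4), 'eef_pos': array([ 0.5975, -0.0765,  0.251 ]), 'contact_force': array([ 0.5824, -0.1995, -0.3895])}
```

View pics/g5.png

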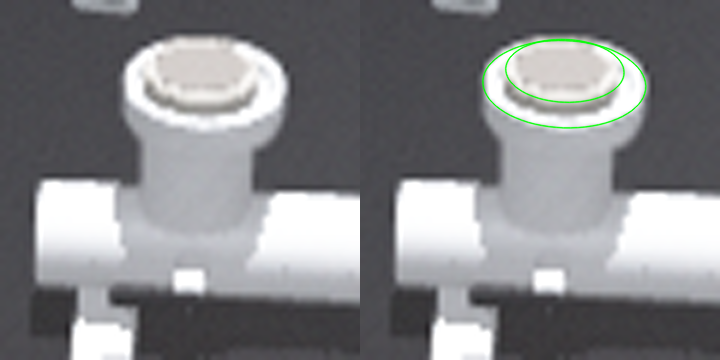

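The disc lies flat in the recess, about 1 mm toward +X. Now the funnel.

step_arm(targets=[0.0045, 0.045, 0, 0, 0.0045, 0.09, 0, 0, 0.0045, 0.135, 0, 0, 0.0045, 0.18, 0, 0, 0.0045, 0.22, 0, 0, 0.0045, 0.245, 0, 0, 0.0045, 0.2515, 0, 0, 0.0045, 0.2515, 0, 0])

```text
t: 19.25
eef_pos: [0.5932, 0.1742, 0.2502]
eef_rot: [-3.141, 0.0, -3.141]
contact_force: [0.7, -0.1, 0.5]
grip_width: 0.0854
grip_force: 0.0
```

step_arm(targets=[0, 0, 0.04, 0, 0, 0, 0.085, 0, 0, 0, 0.125, 0, 0, 0, 0.16, 0, 0, 0, 0.185, 0, 0, 0, 0.198, 0, 0, 0, 0.201, 0, 0, 0, 0.201, 0])

```text
t: 20.05
eef_pos: [0.5935, 0.1727, 0.0492]
eef_rot: [-3.141, -0.0, 3.14]
contact_force: [0.1, 0.6, 0.4]
grip_width: 0.0856
grip_force: 0.0
```

step_arm(targets=[0, 0, 0, 0, 0, 0, 0, 0, 0, 0, 0, 0, 0, 0, 0, 0, 0, 0, 0, 0, 0, 0, 0, 0], hand=0, squeeze=40)

```text
t: 20.65
eef_pos: [0.5939, 0.1737, 0.0502]
eef_rot: [-3.142, 0.002, 3.141]
contact_force: [-2.0, -1.1, 8.3]
grip_width: 0.0532
grip_force: 41.3
```

step_arm(targets=[0, 0, -0.005, 0, 0, 0, -0.02, 0, 0, 0, -0.055, 0, 0, 0, -0.1, 0, 0, 0, -0.14, 0, 0, 0, -0.165, 0, 0, 0, -0.175, 0, 0, 0, -0.175, 0])

```text
t: 21.45
eef_pos: [0.5936, 0.1738, 0.2247]
eef_rot: [3.141, 0.002, 3.141]
contact_force: [-0.5, -0.2, -2.1]
grip_width: 0.054
grip_force: 42.7
```

step_arm(targets=[-0.004, -0.04, 0, 0, -0.004, -0.08, 0, 0, -0.004, -0.125, 0, 0, -0.004, -0.17, 0, 0, -0.004, -0.215, 0, 0, -0.004, -0.26, 0, 0, -0.004, -0.3, 0, 0, -0.004, -0.335, 0, 0])

```text
t: 22.25
eef_pos: [0.5962, -0.1632, 0.2218]
eef_rot: [3.141, -0.003, 3.14]
contact_force: [1.3, 0.7, -1.8]
grip_width: 0.0534
grip_force: 42.8
```

step_arm(targets=[0, -0.03, 0, 0, 0, -0.053, 0, 0, 0, -0.066, 0, 0, 0, -0.067, 0, 0, 0, -0.067, 0, 0])

```text
t: 22.75
eef_pos: [0.5969, -0.2276, 0.2231]
eef_rot: [3.141, -0.001, 3.141]
contact_force: [-0.1, 0.7, -1.4]
grip_width: 0.0536
grip_force: 42.8
```

```bash
python3 - <<'E'
from h import *
s=get_state(); print({k:np.round(s[k],4) for k in('t','eef_pos','eef_rot','contact_force','grip_width')})
i=capture('side')[:,:,::-1]
x,y,z=s['eef_pos']
C=[(x,y,z-.047,.0325),(x,y,z+.038,.027),(.5978,-.2283,.122,.0235)]
cv2.imwrite('pics/g6.png',draw('side',i,C,260,50,90,110,5))
E
```

```text
{'t': np.float64(22.75), 'eef_pos': array([ 0.5969, -0.2276,  0.2231]), 'eef_rot': array([ 3.1408e+00, -1.0000e-03,  3.1412e+00]), 'contact_force': array([-0.1397,  0.6801, -1.3977]), 'grip_width': np.float64(0.0536)}
```

View pics/g6.png

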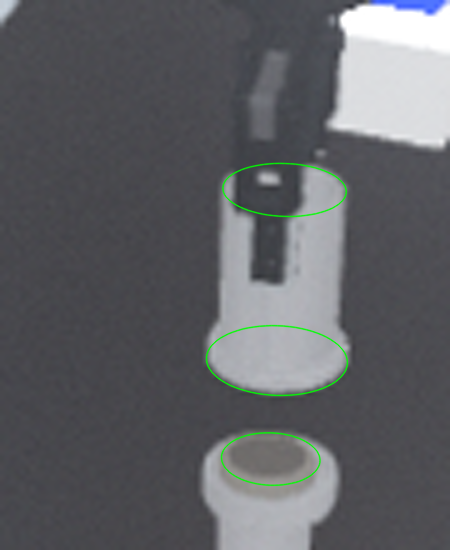

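The funnel is upright. Its collar is centred at crop x≈277, matching the TCP, and the disc is about 1.5 mm toward +X, so I'll aim at x = 0.5985.

step_arm(targets=[-0.0016, -0.0005, 0.015, 0, -0.0016, -0.0005, 0.03, 0, -0.0016, -0.0005, 0.04, 0, -0.0016, -0.0005, 0.045, 0, -0.0016, -0.0005, 0.049, 0, -0.0016, -0.0005, 0.052, 0, -0.0016, -0.0005, 0.053, 0, -0.0016, -0.0005, 0.053, 0])

```text
t: 23.6
eef_pos: [0.5987, -0.2288, 0.171]
eef_rot: [-3.141, 0.0, 3.141]
contact_force: [-0.1, -0.1, -1.4]
grip_width: 0.0537
grip_force: 42.8
```

step_arm(targets=[0, 0, 0.001, 0, 0, 0, 0.002, 0, 0, 0, 0.003, 0, 0, 0, 0.003, 0])

```text
t: 24.0
eef_pos: [0.5986, -0.2288, 0.1677]
eef_rot: [3.142, -0.0, 3.141]
contact_force: [0.3, 0.7, -1.8]
grip_width: 0.0539
grip_force: 42.8
```

step_arm(targets=[0, 0, 0.001, 0, 0, 0, 0.002, 0, 0, 0, 0.003, 0, 0, 0, 0.003, 0])

```text
t: 24.4
eef_pos: [0.5986, -0.2287, 0.1647]
eef_rot: [3.142, -0.0, 3.141]
contact_force: [-0.2, -0.6, -2.1]
grip_width: 0.0534
grip_force: 42.8
```

step_arm(targets=[0, 0, 0.0005, 0, 0, 0, 0.001, 0, 0, 0, 0.001, 0])

```text
t: 24.7
eef_pos: [0.5987, -0.2288, 0.1642]
eef_rot: [-3.141, 0.0, 3.141]
contact_force: [-2.2, -0.0, 2.8]
grip_width: 0.0534
grip_force: 43.2
```

Contact at 0.1642, as expected for resting on the disc. Release and go for the lid.

step_arm(targets=[0, 0, 0, 0, 0, 0, 0, 0, 0, 0, 0, 0, 0, 0, 0, 0, 0, 0, 0, 0], hand=1)

```text
t: 25.2
eef_pos: [0.5986, -0.2288, 0.1638]
eef_rot: [3.142, -0.0, 3.141]
contact_force: [0.4, -0.2, -0.9]
grip_width: 0.0858
grip_force: 0.0
```

step_arm(targets=[0, 0, -0.01, 0, 0, 0, -0.03, 0, 0, 0, -0.06, 0, 0, 0, -0.085, 0, 0, 0.04, -0.1, 0, 0, 0.085, -0.1, 0, 0, 0.13, -0.1, 0, 0, 0.175, -0.1, 0])

```text
t: 26.0
eef_pos: [0.5985, -0.0522, 0.2648]
eef_rot: [-3.141, 0.001, 3.141]
contact_force: [0.0, -0.5, 0.0]
grip_width: 0.0856
grip_force: 0.0
```

```bash
python3 - <<'E'
from h import *
s=get_state(); print({k:np.round(s[k],4) for k in('t','eef_pos','contact_force')})
i=capture('side')[:,:,::-1]
C=[(.5987,-.2287,.117,.0325),(.5987,-.2287,.202,.027),(.5987,-.2287,.202,.024)]
L=[(.589,.3014,.015,.031),(.589,.3014,.04,.009)]
cv2.imwrite('pics/g7.png',np.hstack([draw('side',i,C,270,100,75,90,5),draw('side',i,L,220,325,75,90,5)]))
E
```

```text
{'t': np.float64(26.0), 'eef_pos': array([ 0.5985, -0.0522,  0.2648]), 'contact_force': array([ 0.0144, -0.5173,  0.0208])}
```

View pics/g7.png

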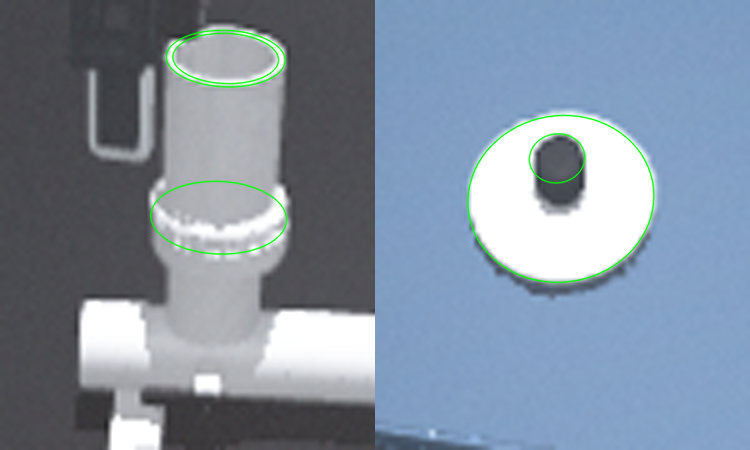

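The funnel stands upright on the base. The lid is at about (0.588, 0.302). Its knob will be gripped with the tips about 3 mm or more above the plate.

step_arm(targets=[0.0105, 0.045, 0, 0, 0.0105, 0.09, 0, 0, 0.0105, 0.135, 0, 0, 0.0105, 0.18, 0, 0, 0.0105, 0.225, 0, 0, 0.0105, 0.27, 0, 0, 0.0105, 0.305, 0, 0, 0.0105, 0.33, 0, 0], hand=-0.06)

```text
t: 26.85
eef_pos: [0.588, 0.2786, 0.2645]
eef_rot: [3.141, 0.0, -3.14]
contact_force: [0.8, 0.3, 0.8]
grip_width: 0.0403
grip_force: 0.0
```

step_arm(targets=[0, 0.018, 0.03, 0, 0, 0.024, 0.075, 0, 0, 0.024, 0.12, 0, 0, 0.024, 0.16, 0, 0, 0.024, 0.19, 0, 0, 0.024, 0.21, 0, 0, 0.024, 0.222, 0, 0, 0.024, 0.222, 0])

```text
t: 27.65
eef_pos: [0.588, 0.3, 0.0411]
eef_rot: [-3.141, -0.002, 3.141]
contact_force: [-0.9, -0.2, -0.4]
grip_width: 0.0398
grip_force: 0.0
```

step_arm(targets=[0, 0.001, 0.01, 0, 0, 0.001, 0.017, 0, 0, 0.001, 0.02, 0, 0, 0.001, 0.02, 0])

```text
t: 28.05
eef_pos: [0.5883, 0.3012, 0.0217]
eef_rot: [-3.141, -0.0, 3.141]
contact_force: [0.0, 0.3, -0.4]
grip_width: 0.04
grip_force: 0.0
```

step_arm(targets=[0, 0, 0, 0, 0, 0, 0, 0, 0, 0, 0, 0, 0, 0, 0, 0, 0, 0, 0, 0, 0, 0, 0, 0], hand=-0.9, squeeze=30)

```text
t: 28.65
eef_pos: [0.5886, 0.3013, 0.0223]
eef_rot: [3.141, 0.001, 3.141]
contact_force: [-1.1, -0.1, 5.7]
grip_width: 0.0165
grip_force: 29.6
```

step_arm(targets=[0, 0, -0.005, 0, 0, 0, -0.02, 0, 0, 0, -0.055, 0, 0, 0, -0.1, 0, 0, 0, -0.15, 0, 0, 0, -0.2, 0, 0, 0, -0.235, 0, 0, 0, -0.245, 0])

```text
t: 29.45
eef_pos: [0.5891, 0.3015, 0.2711]
eef_rot: [3.14, 0.005, 3.141]
contact_force: [0.1, -1.3, -1.0]
grip_width: 0.0164
grip_force: 29.4
```

step_arm(targets=[-0.0096, -0.045, 0, 0, -0.0096, -0.09, 0, 0, -0.0096, -0.135, 0, 0, -0.0096, -0.18, 0, 0, -0.0096, -0.225, 0, 0, -0.0096, -0.27, 0, 0, -0.0096, -0.315, 0, 0, -0.0096, -0.36, 0, 0])

```text
t: 30.25
eef_pos: [0.5972, -0.0605, 0.2661]
eef_rot: [3.141, -0.001, 3.141]
contact_force: [0.8, -0.3, -0.4]
grip_width: 0.0166
grip_force: 29.5
```

step_arm(targets=[0, -0.045, 0, 0, 0, -0.09, 0, 0, 0, -0.13, 0, 0, 0, -0.155, 0, 0, 0, -0.17, 0, 0, 0, -0.17, 0, 0, 0, -0.17, 0, 0])

```text
t: 30.95
eef_pos: [0.5977, -0.228, 0.2665]
eef_rot: [3.141, -0.001, 3.141]
contact_force: [0.2, 1.0, -0.5]
grip_width: 0.0167
grip_force: 29.5
```

```bash
python3 - <<'E'
from h import *
s=get_state(); print({k:np.round(s[k],4) for k in('t','eef_pos','eef_rot','contact_force','grip_width')})
i=capture('side')[:,:,::-1]
x,y,z=s['eef_pos']
C=[(x,y,z-.0193,.018),(x,y,z-.0073,.031),(.5987,-.2287,.202,.027),(.5987,-.2287,.202,.024)]
cv2.imwrite('pics/g8.png',draw('side',i,C,255,40,110,100,5))
E
```

```text
{'t': np.float64(30.95), 'eef_pos': array([ 0.5977, -0.228 ,  0.2665]), 'eef_rot': array([ 3.1410e+00, -6.0000e-04,  3.1413e+00]), 'contact_force': array([ 0.209 ,  1.0246, -0.4758]), 'grip_width': np.float64(0.0167)}
```

View pics/g8.png

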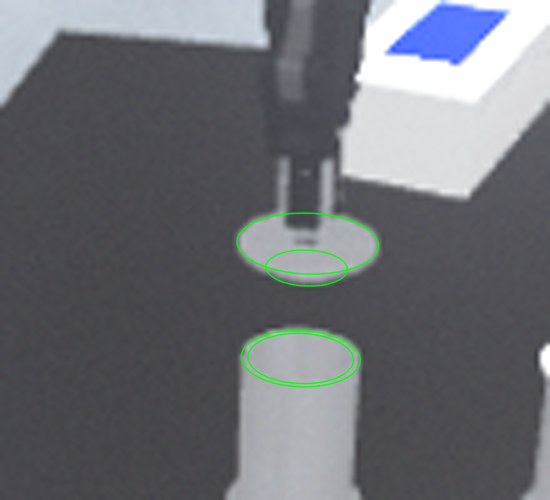

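The lid is held level and its circles match the TCP, and the funnel mouth is at (301,358) in the crop, as expected. Lowering.

step_arm(targets=[-0.001, -0.0005, 0.015, 0, -0.001, -0.0005, 0.028, 0, -0.001, -0.0005, 0.036, 0, -0.001, -0.0005, 0.041, 0, -0.001, -0.0005, 0.045, 0, -0.001, -0.0005, 0.048, 0, -0.001, -0.0005, 0.0505, 0, -0.001, -0.0005, 0.0505, 0])

```text
t: 31.8
eef_pos: [0.5987, -0.2293, 0.2163]
eef_rot: [3.142, -0.0, 3.141]
contact_force: [-0.5, -0.4, -1.2]
grip_width: 0.0164
grip_force: 29.5
```

step_arm(targets=[0, 0, 0.001, 0, 0, 0, 0.002, 0, 0, 0, 0.0025, 0, 0, 0, 0.0025, 0])

```text
t: 32.2
eef_pos: [0.5987, -0.2293, 0.2139]
eef_rot: [3.142, 0.0, 3.141]
contact_force: [-0.5, -0.4, 0.3]
grip_width: 0.0167
grip_force: 29.5
```

step_arm(targets=[0, 0, 0.0005, 0, 0, 0, 0.001, 0, 0, 0, 0.001, 0])

```text
t: 32.5
eef_pos: [0.5988, -0.2293, 0.2132]
eef_rot: [-3.141, 0.001, 3.141]
contact_force: [-1.2, 0.4, 3.5]
grip_width: 0.0164
grip_force: 29.9
```

step_arm(targets=[0, 0, 0, 0, 0, 0, 0, 0, 0, 0, 0, 0, 0, 0, 0, 0], hand=0.1)

```text
t: 32.9
eef_pos: [0.5987, -0.2293, 0.2128]
eef_rot: [3.142, -0.0, 3.141]
contact_force: [0.2, -0.4, -0.2]
grip_width: 0.0469
grip_force: 0.0
```

step_arm(targets=[0, 0, -0.01, 0, 0, 0, -0.03, 0, 0, 0, -0.06, 0, 0, 0, -0.085, 0, 0, 0.04, -0.095, 0, 0, 0.085, -0.095, 0, 0, 0.13, -0.095, 0, 0, 0.15, -0.095, 0])

```text
t: 33.7
eef_pos: [0.5985, -0.0761, 0.3091]
eef_rot: [3.141, 0.001, -3.14]
contact_force: [-0.5, -0.3, 0.2]
grip_width: 0.0468
grip_force: 0.0
```

```bash
python3 - <<'E'
from h import *
s=get_state(); print({k:np.round(s[k],4) for k in('t','eef_pos','contact_force')})
i=capture('side')[:,:,::-1]
C=[(.5987,-.229,.206,.031),(.5978,-.2283,.116,.0325)]
cv2.imwrite('pics/g9.png',draw('side',i,C,140,60,280,210,2.8))
E
```

```text
{'t': np.float64(33.7), 'eef_pos': array([ 0.5985, -0.0761,  0.3091]), 'contact_force': array([-0.5418, -0.2945,  0.173 ])}
```

View pics/g9.png

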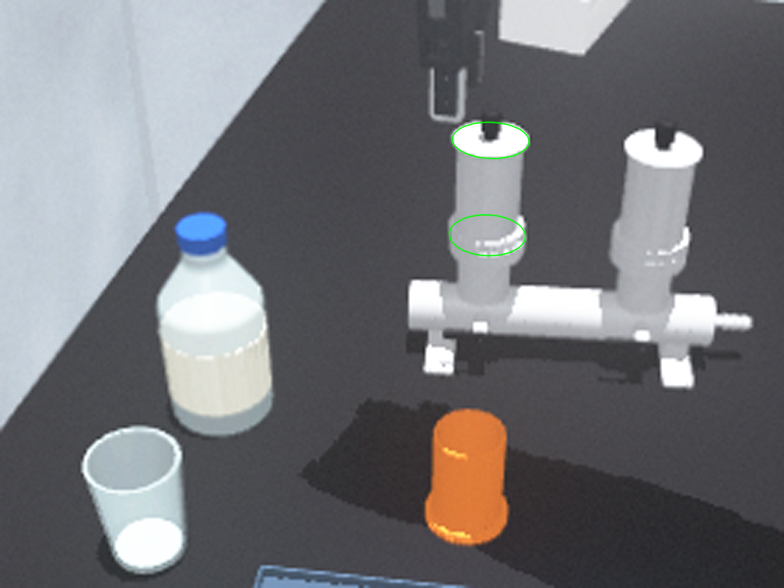

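The picture shows the new unit complete and level beside its neighbour, with the lid plate at (490,140) in the crop. The bottle, beaker and neighbour unit stand undisturbed. Handing in.

```bash
python3 -c "from cell import order; print(order.finish_job())"
```

```text
the job is handed in; nothing more can be done
None
```

The base, disc, funnel and lid were set in the open port in the order asked, each meeting contact at its expected height, and the job was handed in at about 34 s with nothing else disturbed; the judging result was not shown.

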